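Level the board plate with its two foot screws

TASK

Level the aluminium plate that carries the circuit board: turn its red and its blue foot-screw knobs, one after the other, until the bubble in each of the two green vials rests centred between its two black marks. Then let go.

Things in the scene. Friction and masses are not known exactly. Their poses are not given: they have to be found in the camera images.
- red_grip (a point): Red bar knob of the foot screw at the plate's near left corner. Point: on its axis, 10 mm below its top, some 98 mm over the bench. Bar 42 mm long (x), 14 thick (y: grip across it), 32 tall, on a round flange 36 wide, its top 20 mm below this point. Clockwise from above raises the corner and knob (3.2 mm/rad). Stops 1.25 rad either side of level; one grasp does; 0.1 N m; stays put.
- blue_grip (a point): Blue bar knob of the foot screw at the plate's far right corner. Point: on its axis, 10 mm below its top, some 98 mm over the bench. Bar 42 mm long (x), 14 thick (y: grip across it), 32 tall, on a round flange 36 wide, its top 20 mm below this point. Clockwise from above raises the corner and knob (2.5 mm/rad). Stops 1.25 rad either side of level; one grasp does; 0.1 N m; stays put.
- red_bubble (a joint): Pale bubble, 16 mm long, in the green vial (64 mm) on the plate's left edge; the red screw alone moves it, 18 mm per rad. Value: metres of its middle from the vial's; 0 level; positive toward the red screw (turn that anticlockwise seen from above), negative away (clockwise). Black marks 27 mm apart. Vials and board end 25 mm over the plate, 71 over the bench.
- blue_bubble (a joint): Pale bubble, 16 mm long, in the green vial (64 mm) on the plate's far edge; the blue screw alone moves it, 18 mm per rad. Value: metres of its middle from the vial's; 0 level; positive toward the blue screw (turn that anticlockwise seen from above), negative away (clockwise). Black marks 27 mm apart. Vials and board end 25 mm over the plate, 71 over the bench.

How it is judged (in metres and radians):
At the end, for the whole second after the job is handed in: Both bubbles rest between their black marks: each bubble's middle is within 4.5 mm of its vial's middle (its screw within about 14 degrees of level) (value of joint red_bubble between -0.0045 and 0.0045 m and value of joint blue_bubble between -0.0045 and 0.0045 m); the robot touches nothing.
It also fails if it takes over 54 s, if anything falls off the work surface, if the arm or the gripper's body presses on something with over 40 N, if the wrist force passes 120 N, or if a joint passes its speed limit or range.

ROBOT

A 6-joint arm with a two-finger parallel gripper is mounted at the origin on a cart in front of the work surface, level with it; the furniture and walls round the work are solid. World frame = base frame: x ahead of the robot, y to its left, z up, the work surface at z = 0. Lengths are in m, angles in degrees, forces in N, time in s.
With the tool pointing down it reaches from about 0.4 to 0.825 m from the base axis. Payload 7 kg.
Tool frame: the origin (TCP) lies on the front face of the gripper's body, between the roots of the fingers; the fingertips stand 66 mm ahead of it and the grasp point (between the pads) lies 47 mm ahead of it; z points along the fingers, y is the line along which they close (so a half turn about z gives the same grasp; the last joint's range is limited). The gripper opens to 88 mm and grips with 3 to 60 N. Pads are 19 mm wide; open, the fingers measure 130 mm over their backs; the gripper's body (78 mm by 193 mm) begins 47 mm behind the grasp point.
Start: joints at [-48.696, 20.546, 0.682, 0, -70.136, -16.507], TCP at [0.283, -0.613, 0.292] pointing down, gripper open.
Joint ranges: [-176.03, 176.03], [-82.01, 121.73], [-58.28, 71.71], [-173.87, 95.51], [-174.79, -0.11], [-173.66, 173.66]. Speed limits (degrees/s): [136.94, 136.94, 172.46, 180, 180, 180].

INTERFACE

Orientations are given as [roll, pitch, yaw] about the fixed x, y, z axes, in that order (R = Rz(yaw) Ry(pitch) Rx(roll)).
In Python, from plant import ctrl gives the robot as it stands.
- The arm moves only by the tool send_rows, never from a script. Its argument "deltas" is a list of rows, each a list of 2 entries, a list of its own where there are three numbers: the shift along the tool's x, y, z each as a share of 800 mm, from -1 to 1, then the turn about the tool's z as a share of 90 degrees, from -1 to 1. A call has exactly 5 rows; each row is the pose to reach, as a shift and turn from the pose commanded when the call began, along the tool's axes at that moment; what a row does not reach only later rows make up. A row lasts 1/12 s, in which the tool goes at most 41.7 mm and 7.16 degrees, less where a joint would pass 70% of its speed; a pose out of reach is approached as far as the arm can. A call with a number of a shift or a turn outside -1 to 1 is refused whole. A call with a gripper value outside its range is refused whole. "gripper" is the opening, from 0 (shut) to 1 (fully open), set as the call begins (left out, the last holds). The fingers move at their own pace and stop on an object; the grip force is fixed at half the most. Time passes only in rows, so rows that repeat a pose let the fingers close, or fill a call up. It gives the time, the measured TCP pose, the force, the opening and the grip force at its end, in the units of the state.
- ctrl.get_obs(): the state, without advancing time (a new reading comes with each control period).
- ctrl.snapshot(name): name is "scene" or "side" or "wrist"; returns a dict with "color" (420x560x3 uint8, red, green, blue), "vertical_fov" (degrees; the focal length in pixels is half the picture's height over the tangent of half this angle, whatever the lens; pixels are square), "cx", "cy" (the principal point, pixels), "rvec" (rotation vector, rad) and "tvec" (3), from world to camera coordinates, as OpenCV has them. Camera axes: x right, y down, z forward; pixel columns grow to the right and rows downward; lengths in m; the calibration is good to about 2 mm. A picture is of the moment at which its call begins. There is no depth.
- ctrl.close_job(): hands the job in; it is judged then, once.
Trained networks look in a picture, given as the dict that the camera call returned (one of the last four; its "shot" number tells which), for a name from the list of things; names that differ only in an ending like _2 or _b are one class to them, and where a whole thing is asked for, a point or a joint stands for the part that bears it (a point fixed in the world has none). Each returns a list of dicts, best first, with "conf" (0 to 1); they miss things now and then, are a little off and sometimes report something else, mostly with a low value. They report only what shows in the picture. A call takes as long as a camera call.
- ctrl.boxes_of(picture, thing): "xy" ([column, row] as shares, 0 to 1, of the picture: columns of its width, rows of its height, amid what is visible of it).
- ctrl.cut_out(picture, thing): "pixels" (420x560 bool, what is visible of it) and "xy" ([column, row] as shares, 0 to 1, of the picture: columns of its width, rows of its height, amid what is visible of it).
The state is a dict: "clock": time; "joint_pos": joint angles; "qvel": joint speeds; "tau": joint torques, N m; "tool_pos": TCP position; "orientation": TCP orientation; "force": force on the tool from outside, world axes, zero at the start; "moment": the same for the moment, N m; "opening": finger opening in m; "gripper_force": force on a finger pad.
Only numpy, scipy, OpenCV 4.12 (cv2) and the standard library are available. Lean on these libraries where they do the work, as an engineer would, in place of code of your own. Each camera call takes 0.05 s, during which the arm holds its last target. There are 200 camera calls.

## Working session

There is one attempt and no reset: what is moved stays moved. The work goes in short steps, Python scripts to look and compute and a tool call to move; the robot and the scene stay as the last step left them, time stands still between calls to the robot, and variables do not carry over. Pictures are saved under pics/ and viewed, at most 10 in all, crops included, and the job is handed in when it is done.

Besides the shell and the picture viewer there is one more tool, called after "Emit:" in YAML: its name, and indented under it one key for each argument. send_rows: Moves the arm, as the interface text tells. Shift numbers are shares of 800 mm and turn numbers shares of 90 degrees, none past 1 either way. Its arguments: {"type":"object","properties":{"deltas":{"type":"array","items":{"type":"array"}},"gripper":{"type":"number"}},"required":["deltas"]}

```bash
mkdir -p pics
cat > h.py <<'E'
import numpy as np, cv2
from plant import ctrl
def snap(n,f=None):
    p=ctrl.snapshot(n)
    if f: cv2.imwrite('pics/'+f,p['color'][:,:,::-1])
    return p
def KRt(p):
    h,w=p['color'].shape[:2]; f=h/2/np.tan(np.radians(p['vertical_fov'])/2)
    return np.array([[f,0,p['cx']],[0,f,p['cy']],[0,0,1]]),cv2.Rodrigues(np.array(p['rvec'],float))[0],np.array(p['tvec'],float).ravel()
def at_z(p,uv,z):
    K,R,t=KRt(p); d=R.T@np.linalg.solve(K,[uv[0],uv[1],1]); c=-R.T@t
    return c+d*(z-c[2])/d[2]
def proj(p,X):
    K,R,t=KRt(p); q=K@(R@np.array(X,float)+t); return q[:2]/q[2]
E
python3 - <<'E'
from h import *
np.set_printoptions(precision=4,suppress=True)
print(ctrl.get_obs())
for n in ['scene','side']:
    p=snap(n,n+'1.png'); K,R,t=KRt(p); print(n,'cam',-R.T@t,K[0,0])
    for o in ['red_grip','blue_grip','red_bubble','blue_bubble']:
        for d in ctrl.boxes_of(p,o)[:2]:
            uv=np.array(d['xy'])*[560,420]; print(o,d['conf'],uv,at_z(p,uv,.095 if 'grip' in o else .068))
E
```

```text
{'clock': 0.0, 'joint_pos': array([-48.6942,  20.5908,   0.6357,  -0.0191, -70.1362, -16.5061]), 'qvel': array([-0.0541, -0.0341, -0.0169,  0.0932, -0.0032,  0.0876]), 'tau': array([ -0.0008, -58.2717,  29.3055,   6.9975,   0.0068,  -0.0001]), 'tool_pos': array([ 0.2829, -0.6124,  0.2912]), 'orientation': array([ 179.9073,   -0.0087, -155.2068]), 'force': array([0.185 , 0.4288, 0.2569]), 'moment': array([ 0.0277, -0.0327,  0.0756]), 'gripper_force': 0.0, 'opening': 0.08749104743973436}
scene cam [0.3105 0.2285 0.764 ] 476.7448323809867
red_grip 0.83 [305.984 236.418] [ 0.4616 -0.2187  0.095 ]
blue_grip 0.78 [251.328 188.202] [ 0.5945 -0.283   0.095 ]
side cam [ 0.5391 -0.9427  0.6239] 449.8777755530166
red_grip 0.89 [236.488 206.22 ] [ 0.4642 -0.2342  0.095 ]
blue_grip 0.91 [315.28  228.984] [ 0.6133 -0.3067  0.095 ]
```

View pics/scene1.png

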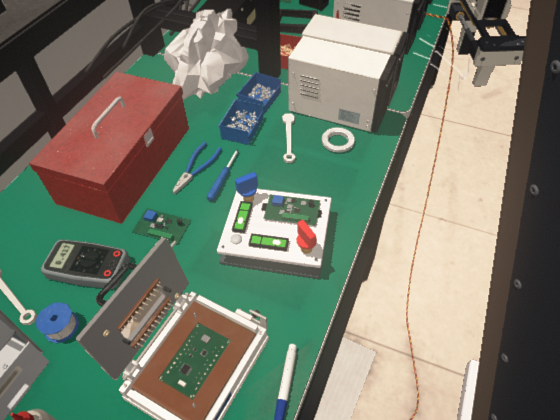

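View pics/side1.png

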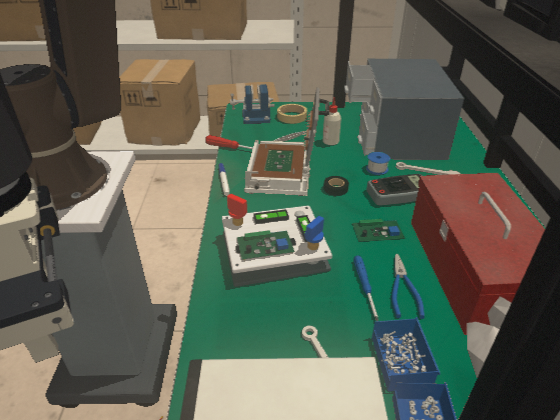

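```bash
cat >> h.py <<'E'
np.set_printoptions(precision=4,suppress=True)
def tri(p,a,q,b):
    P=[]
    for s in (p,q):
        K,R,t=KRt(s); P.append(K@np.c_[R,t])
    X=cv2.triangulatePoints(P[0],P[1],np.array(a,float).reshape(2,1),np.array(b,float).reshape(2,1)).ravel(); return X[:3]/X[3]
def delta(target,yaw=None):
    o=ctrl.get_obs(); r=np.radians(o['orientation'])
    c,s=np.cos(r[2]),np.sin(r[2]); R=np.array([[c,s,0],[s,-c,0],[0,0,-1.]])
    d=R.T@(np.array(target)-o['tool_pos'])/.8
    print('shift',d,'mm',d*800)
    if yaw is not None: w=(yaw-o['orientation'][2]+90)%180-90; print('turn(deg about world z)',w,'tool share',-w/90)
    print('rows',max(np.linalg.norm(d)*800/41.7, 0))
E
python3 - <<'E'
from h import *
a=np.array
print('red',tri(snap('scene'),[306,236.4],snap('side'),[236.5,206.2]))
print('blue',tri(snap('scene'),[251.3,188.2],snap('side'),[315.3,229]))
p=snap('wrist'); K,R,t=KRt(p); print('wrist cam',-R.T@t,R)
delta([.5,-.28,.29])
E
```

```text
red [ 0.4632 -0.2239  0.0874]
blue [ 0.6077 -0.2941  0.0813]
wrist cam [ 0.2072 -0.6484  0.3845] [[-0.4199  0.9076 -0.0013]
 [ 0.8639  0.4001  0.306 ]
 [ 0.2782  0.1274 -0.952 ]]
shift [-0.4206  0.2639  0.0028] mm [-336.483   211.0902    2.2118]
rows 9.525690458922242
```

Emit:
send_rows:
  deltas:
    - [[-0.04, 0.025, 0], 0]
    - [[-0.08, 0.05, 0], 0]
    - [[-0.125, 0.08, 0], 0]
    - [[-0.17, 0.105, 0], 0]
    - [[-0.21, 0.13, 0], 0]

```text
clock: 1.17
tool_pos: [0.3928, -0.4463, 0.2924]
orientation: [-180.0, 0.0, -155.2]
force: [1.6, -1.0, 0.3]
opening: 0.0874
gripper_force: 0.0
```

Emit:
send_rows:
  deltas:
    - [[-0.04, 0.025, 0], 0]
    - [[-0.08, 0.05, 0], 0]
    - [[-0.125, 0.08, 0], 0]
    - [[-0.17, 0.105, 0], 0]
    - [[-0.21, 0.13, 0], 0]

```text
clock: 1.58
tool_pos: [0.5019, -0.2811, 0.2926]
orientation: [-180.0, 0.0, -155.2]
force: [0.3, -0.8, 0.7]
opening: 0.0875
gripper_force: 0.0
```

Emit:
send_rows:
  deltas:
    - [[0, 0, 0], 0]
    - [[0, 0, 0], 0]
    - [[0, 0, 0], 0]
    - [[0, 0, 0], 0]
    - [[0, 0, 0], 0]

```text
clock: 2.0
tool_pos: [0.5002, -0.284, 0.2922]
orientation: [180.0, -0.0, -155.3]
force: [-0.3, -0.5, -0.1]
opening: 0.0874
gripper_force: 0.0
```

Run:
```python
from h import *
print(ctrl.get_obs()['tool_pos'])
p=snap('wrist','w1.png')
for o in ['red_grip','blue_grip','red_bubble','blue_bubble']:
    for d in ctrl.cut_out(p,o)[:2]:
        uv=np.array(d['xy'])*[560,420]; m=d['pixels'].astype(np.uint8); c,(w,h),a=cv2.minAreaRect(cv2.findNonZero(m))
        print(o,d['conf'],uv,m.sum(),c,w,h,a,at_z(p,uv,.1 if 'grip' in o else .071))
```

```text
[ 0.5002 -0.284   0.2922]
red_grip 0.75 [351.288 182.196] 1638 (354.1000061035156, 180.70001220703125) 38.9075813293457 52.32398986816406 63.43495178222656 [ 0.4605 -0.2341  0.1   ]
blue_grip 0.67 [213.976 284.718] 1161 (215.0, 285.0) 36.0 38.0 90.0 [ 0.597  -0.3017  0.1   ]
red_bubble 0.63 [332.976 230.496] 126 (332.0, 227.5) 13.0 10.0 90.0 [ 0.513  -0.2186  0.071 ]
blue_bubble 0.42 [276.304 285.894] 108 (277.5, 285.5) 9.0 13.0 90.0 [ 0.5897 -0.2426  0.071 ]
```

View pics/w1.png

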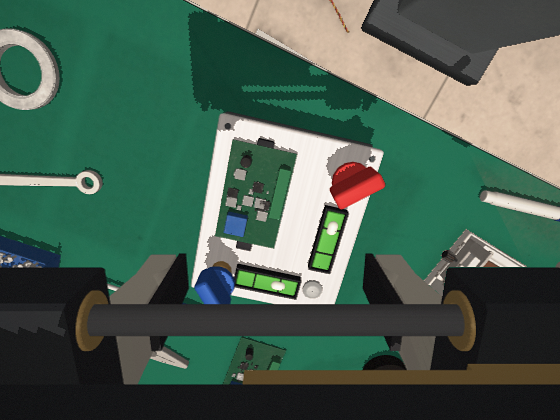

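Run:
```python
from h import *
p=snap('wrist'); im=p['color'][:,:,::-1].copy()
c=cv2.resize(im[140:310,180:400],None,fx=3.5,fy=3.5,interpolation=cv2.INTER_CUBIC); cv2.imwrite('pics/c1.png',c)
hsv=cv2.cvtColor(im,cv2.COLOR_BGR2HSV)
g=cv2.inRange(hsv,(35,120,130),(65,255,255)); g=cv2.morphologyEx(g,cv2.MORPH_CLOSE,np.ones((11,11)))
n,l,st,ce=cv2.connectedComponentsWithStats(g)
for i in range(1,n):
    if st[i,4]>300:
        pts=cv2.findNonZero((l==i).astype(np.uint8)); b=cv2.boxPoints(cv2.minAreaRect(pts)); 
        W=np.array([at_z(p,q,.071)[:2] for q in b]); e=max([W[1]-W[0],W[2]-W[1]],key=np.linalg.norm)
        k=cv2.bitwise_and((l==i).astype(np.uint8)*255,cv2.inRange(hsv,(0,0,150),(90,110,255)))
        bc=cv2.findNonZero(k).reshape(-1,2).mean(0); bw=at_z(p,bc,.071)[:2]; u=e/np.linalg.norm(e)
        print('vial',W.mean(0),'len',np.linalg.norm(e),'yaw',np.degrees(np.arctan2(u[1],u[0])),'bub px',bc,bw,'along',(bw-W.mean(0))@u,'wid',(bw-W.mean(0))@[-u[1],u[0]])
for nm,lo,hi in(('red',(0,150,190),(8,255,255)),('blue',(100,150,120),(130,255,255))):
    k=cv2.inRange(hsv,lo,hi); n,l,st,ce=cv2.connectedComponentsWithStats(k); print(nm,[(st[i],ce[i]) for i in range(1,n) if st[i,4]>150])
```

```text
vial [ 0.5248 -0.2181] len 0.05940831099344201 yaw -168.2142870270467 bub px [331.5682 227.447 ] [ 0.5111 -0.2209] along 0.013938357044993892 wid -8.148075551993013e-05
vial [ 0.5907 -0.2528] len 0.05920229371923096 yaw 101.65716786108449 bub px [277.1759 285.0463] [ 0.5887 -0.2418] along 0.011180338031435437 wid -0.00032304468128680473
red [(array([335, 175,  49,  33, 682], dtype=int32), array([359.4721, 191.3094]))]
blue [(array([224, 215,  22,  21, 323], dtype=int32), array([234.8359, 225.4799])), (array([194, 282,  25,  22, 312], dtype=int32), array([205.4167, 293.4327]))]
```

View pics/c1.png

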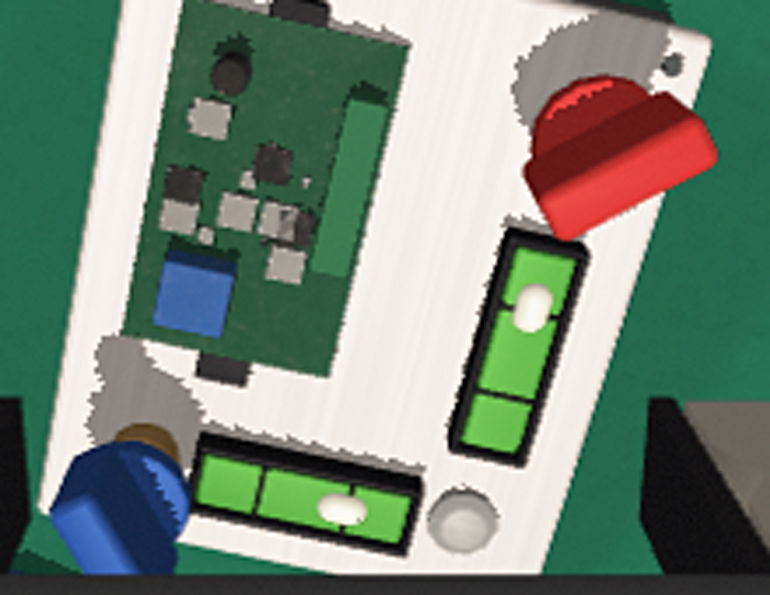

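Run:
```python
from h import *
p=snap('wrist')
W=np.array([at_z(p,np.array(q)/3.5+[180,140],.1105) for q in [(527,178),(668,95),(717,155),(568,238)]])
print(W,W.mean(0)); 
for a,b in((0,1),(3,2)): e=W[b]-W[a]; print(np.linalg.norm(e),np.degrees(np.arctan2(e[1],e[0])))
e=W[3]-W[0];print(np.linalg.norm(e))
m=W.mean(0)
print(proj(p,m))
for n in('scene','side'):
    q=snap(n); print(n,proj(q,m),[np.array(d['xy'])*[560,420] for d in ctrl.boxes_of(q,'red_grip')[:1]])
print(ctrl.get_obs()['orientation'],ctrl.get_obs()['joint_pos'])
yaw=-32+90; delta([m[0],m[1],.20],yaw)
```

```text
[[ 0.4728 -0.2484  0.1105]
 [ 0.4425 -0.2286  0.1105]
 [ 0.4499 -0.2116  0.1105]
 [ 0.4816 -0.2331  0.1105]] [ 0.4617 -0.2304  0.1105]
0.03623370441892915 146.87819083098466
0.038310965240042516 145.99300211281223
0.017683948434368997
[356.971  187.7632]
scene [308.6376 225.9027] [array([303.8, 237.3])]
side [234.8472 198.7003] [array([238.224, 204.708])]
[ 179.9975   -0.001  -155.2056] [ -9.9965  11.2143 -12.2146  -0.0017 -66.5733 -55.2084]
shift [0.0169 0.0802 0.1152] mm [13.4894 64.172  92.1347]
turn(deg about world z) 33.20555686806483 tool share -0.368950631867387
rows 2.7119339007165277
```

Emit:
send_rows:
  deltas:
    - [[0.004, 0.02, 0.03], 0.07]
    - [[0.008, 0.04, 0.06], 0.14]
    - [[0.017, 0.08, 0.08], 0.21]
    - [[0.017, 0.08, 0.09], 0.28]
    - [[0.017, 0.08, 0.09], 0.35]

```text
clock: 2.97
tool_pos: [0.4597, -0.2294, 0.2183]
orientation: [180.0, -0.2, 173.0]
force: [0.4, -0.3, 1.2]
opening: 0.0878
gripper_force: 0.0
```

Emit:
send_rows:
  deltas:
    - [[0, 0, 0], 0.07]
    - [[0, 0, 0], 0.14]
    - [[0, 0, 0], 0.21]
    - [[0, 0, 0], 0.28]
    - [[0, 0, 0], 0.28]

```text
clock: 3.38
tool_pos: [0.4618, -0.2305, 0.2202]
orientation: [180.0, 0.0, 147.8]
force: [0.1, 0.0, 0.5]
opening: 0.0877
gripper_force: 0.0
```

Run:
```python
from h import *
o=ctrl.get_obs();print(o['clock'],o['tool_pos'],o['orientation'],o['joint_pos'])
p=snap('wrist','w2.png'); print(proj(p,[.4617,-.2304,.1105]))
```

```text
3.3833 [ 0.4618 -0.2305  0.2202] [179.9953   0.0086 147.8205] [  -4.7164    9.1204  -25.0125   -0.0002  -55.8573 -117.463 ]
[276.5076 235.9704]
```

View pics/w2.png

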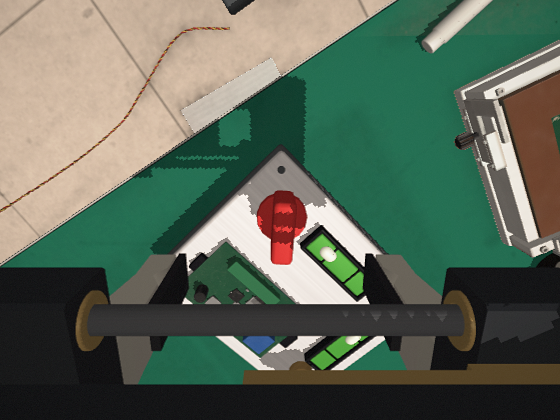

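Emit:
send_rows:
  deltas:
    - [[0, 0.0034, 0.02], 0]
    - [[0, 0.0034, 0.04], 0]
    - [[0, 0.0034, 0.06], 0]
    - [[0, 0.0034, 0.08], 0]
    - [[0, 0.0034, 0.0865], 0]

```text
clock: 3.85
tool_pos: [0.462, -0.2281, 0.1489]
orientation: [-179.9, -0.2, 148.3]
force: [-0.3, -0.5, -0.1]
opening: 0.0879
gripper_force: 0.0
```

Emit:
send_rows:
  deltas:
    - [[0, 0, 0], 0]
    - [[0, 0, 0], 0]
    - [[0, 0, 0], 0]
    - [[0, 0, 0], 0]
    - [[0, 0, 0], 0]
  gripper: 0

```text
clock: 4.27
tool_pos: [0.4635, -0.2284, 0.1518]
orientation: [180.0, 0.1, 148.1]
force: [-0.5, 0.1, 0.5]
opening: 0.0597
gripper_force: 0.0
```

Emit:
send_rows:
  deltas:
    - [[0, 0, 0], 0]
    - [[0, 0, 0], 0]
    - [[0, 0, 0], 0]
    - [[0, 0, 0], 0]
    - [[0, 0, 0], 0]

```text
clock: 4.68
tool_pos: [0.4631, -0.2283, 0.151]
orientation: [180.0, 0.0, 148.1]
force: [0.8, -0.3, -0.7]
opening: 0.0263
gripper_force: 0.0
```

Emit:
send_rows:
  deltas:
    - [[0, 0, 0], 0]
    - [[0, 0, 0], 0]
    - [[0, 0, 0], 0]
    - [[0, 0, 0], 0]
    - [[0, 0, 0], 0]

```text
clock: 5.1
tool_pos: [0.4638, -0.2281, 0.151]
orientation: [180.0, 0.1, 148.1]
force: [5.5, 2.5, -3.9]
opening: 0.0141
gripper_force: 29.5
```

```bash
cat >> h.py <<'E'
def vials(p):
    im=p['color'][:,:,::-1].copy(); hsv=cv2.cvtColor(im,cv2.COLOR_BGR2HSV)
    g=cv2.inRange(hsv,(35,120,130),(65,255,255)); g=cv2.morphologyEx(g,cv2.MORPH_CLOSE,np.ones((11,11)))
    n,l,st,ce=cv2.connectedComponentsWithStats(g)
    for i in range(1,n):
        if st[i,4]>150:
            b=cv2.boxPoints(cv2.minAreaRect(cv2.findNonZero((l==i).astype(np.uint8))))
            W=np.array([at_z(p,q,.071)[:2] for q in b]); e=max([W[1]-W[0],W[2]-W[1]],key=np.linalg.norm)
            nz=cv2.findNonZero(cv2.bitwise_and((l==i).astype(np.uint8)*255,cv2.inRange(hsv,(0,0,150),(90,110,255))))
            if nz is None: continue
            bw=at_z(p,nz.reshape(-1,2).mean(0),.071)[:2]; L=np.linalg.norm(e)
            if .04<L<.08: print('vial',W.mean(0),'len',L,'bubble mm from middle: world',(bw-W.mean(0))*1000)
E
python3 - <<'E'
from h import *
o=ctrl.get_obs();print(o['clock'],o['opening'],o['gripper_force'],o['force'],o['moment'],o['orientation'])
for n in('wrist','scene','side'): print(n); vials(snap(n))
E
```

```text
5.1 0.014118430188398489 29.502025544643402 [ 5.4619  2.4776 -3.947 ] [ 0.9698 -1.6794 -0.0283] [179.9504   0.0598 148.1065]
wrist
scene
side
```

Emit:
send_rows:
  deltas:
    - [[0, 0, 0.0004], -0.05]
    - [[0, 0, 0.0007], -0.1]
    - [[0, 0, 0.001], -0.15]
    - [[0, 0, 0.0013], -0.2]
    - [[0, 0, 0.0016], -0.25]

```text
clock: 5.67
tool_pos: [0.4635, -0.2281, 0.1498]
orientation: [180.0, 0.0, 170.8]
force: [3.0, 2.8, 0.0]
opening: 0.0141
gripper_force: 29.5
```

Emit:
send_rows:
  deltas:
    - [[0, 0, 0.0003], -0.05]
    - [[0, 0, 0.0006], -0.1]
    - [[0, 0, 0.0009], -0.15]
    - [[0, 0, 0.0012], -0.2]
    - [[0, 0, 0.0015], -0.24]

```text
clock: 6.08
tool_pos: [0.4631, -0.2281, 0.1487]
orientation: [180.0, 0.0, -167.6]
force: [0.0, 3.5, 1.9]
opening: 0.0138
gripper_force: 29.9
```

Emit:
send_rows:
  deltas:
    - [[0, 0, 0], 0]
    - [[0, 0, 0], 0]
    - [[0, 0, 0], 0]
    - [[0, 0, 0], 0]
    - [[0, 0, 0], 0]

```text
clock: 6.5
tool_pos: [0.463, -0.2282, 0.1485]
orientation: [180.0, -0.0, -167.9]
force: [-0.6, 4.5, 2.5]
opening: 0.0137
gripper_force: 30.0
```

Run:
```python
from h import *
o=ctrl.get_obs();print(o['clock'],o['opening'],o['gripper_force'],o['force'],o['moment'],o['orientation'])
p=snap('wrist','w3.png');vials(p)
```

```text
6.5 0.01367259973454825 29.98351961374283 [-0.5554  4.534   2.5099] [ 2.0385 -0.4422  0.0893] [ 179.9902   -0.0031 -167.8565]
```

View pics/w3.png

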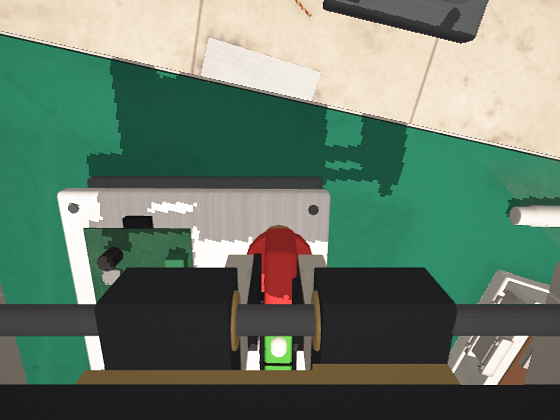

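Emit:
send_rows:
  deltas:
    - [[0, 0, 0], 0]
    - [[0, 0, 0], 0]
    - [[0, 0, 0], 0]
    - [[0, 0, 0], 0]
    - [[0, 0, 0], 0]
  gripper: 1

```text
clock: 6.97
tool_pos: [0.4629, -0.2286, 0.1484]
orientation: [-180.0, -0.0, -167.8]
force: [0.1, 0.1, 0.0]
opening: 0.0416
gripper_force: 0.0
```

Emit:
send_rows:
  deltas:
    - [[0, 0, 0], 0]
    - [[0, 0, -0.02], 0]
    - [[0, 0, -0.05], 0]
    - [[0, 0, -0.09], 0]
    - [[0, 0, -0.13], 0]

```text
clock: 7.38
tool_pos: [0.4625, -0.2283, 0.2532]
orientation: [180.0, -0.1, -167.8]
force: [1.9, 0.8, 0.1]
opening: 0.0747
gripper_force: 0.0
```

Run:
```python
from h import *
delta([.54,-.31,.26],-133); vials(snap('scene'))
```

```text
shift [-0.0731 -0.1203 -0.0085] mm [-58.5159 -96.211   -6.8089]
turn(deg about world z) 34.806589574839876 tool share -0.3867398841648875
rows 2.705374980401498
vial [ 0.5928 -0.2345] len 0.06040308923319006 bubble mm from middle: world [-2.0711 10.6355]
vial [ 0.5246 -0.2   ] len 0.061924605670095514 bubble mm from middle: world [ 0.0124 -0.4603]
```

Emit:
send_rows:
  deltas:
    - [[-0.02, -0.03, -0.008], -0.07]
    - [[-0.04, -0.06, -0.008], -0.14]
    - [[-0.06, -0.09, -0.008], -0.21]
    - [[-0.073, -0.12, -0.008], -0.28]
    - [[-0.073, -0.12, -0.008], -0.35]

```text
clock: 7.85
tool_pos: [0.5427, -0.3127, 0.2577]
orientation: [-180.0, -0.1, -136.0]
force: [0.3, -0.3, 0.4]
opening: 0.0877
gripper_force: 0.0
```

Emit:
send_rows:
  deltas:
    - [[0, 0, 0], -0.037]
    - [[0, 0, 0], -0.037]
    - [[0, 0, 0], -0.037]
    - [[0, 0, 0], -0.037]
    - [[0, 0, 0], -0.037]

```text
clock: 8.27
tool_pos: [0.5404, -0.3096, 0.2591]
orientation: [-180.0, 0.0, -133.0]
force: [-0.8, -0.0, 0.0]
opening: 0.0874
gripper_force: 0.0
```

Run:
```python
from h import *
o=ctrl.get_obs();print(o['clock'],o['tool_pos'],o['orientation'])
p=snap('wrist');vials(p); c=np.array(proj(p,[.607,-.297,.1065])); print(c)
im=p['color'][:,:,::-1]; x,y=(c-[100,75]).clip(0).astype(int); print(x,y)
cv2.imwrite('pics/c2.png',cv2.resize(im[y:y+150,x:x+200],None,fx=4,fy=4,interpolation=cv2.INTER_CUBIC))
```

```text
8.2667 [ 0.5404 -0.3096  0.2591] [-179.9863    0.0079 -133.0442]
vial [ 0.527  -0.2224] len 0.05979727637970981 bubble mm from middle: world [-0.1832  0.2411]
vial [ 0.5926 -0.2563] len 0.05897348809907846 bubble mm from middle: world [-1.8506 10.9841]
[224.6551 281.6481]
124 206
```

View pics/c2.png

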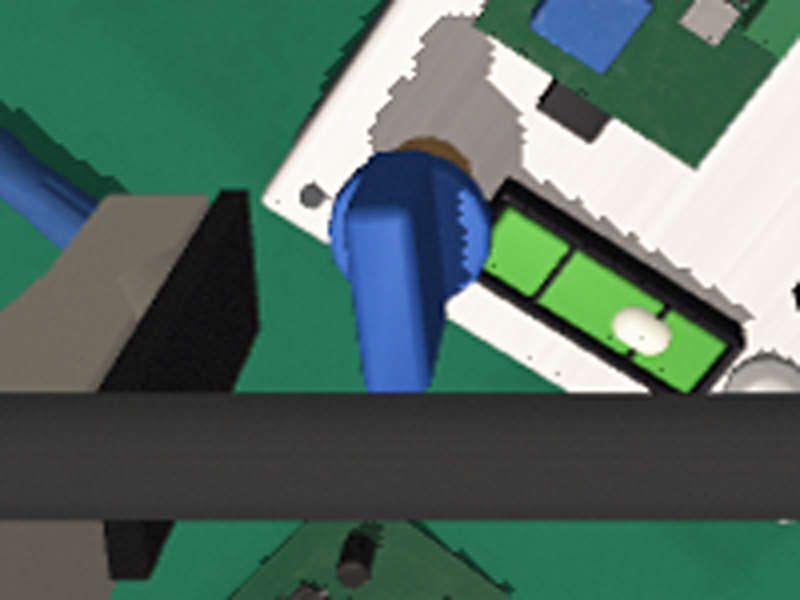

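Run:
```python
from h import *
p=snap('wrist')
w=lambda q:at_z(p,np.array(q)/4+[124,206],.1065)
a,b,c,d=map(w,[(348,214),(366,390),(412,210),(430,390)])
for s,e in((a,b),(c,d)): print(np.degrees(np.arctan2(*(e-s)[1::-1])))
print('width',np.linalg.norm(a-c))
u=(b-a+d-c); u/=np.linalg.norm(u); m=(a+c)/2+.021*u; print(m)
delta([m[0],m[1],.20],-133)
```

```text
49.140293285247125
49.819271274096415
width 0.012288511409169867
[ 0.61   -0.2976  0.1065]
shift [-0.0703 -0.0534  0.0739] mm [-56.2312 -42.693   59.1379]
turn(deg about world z) 0.004784011823886658 tool share -5.3155686932073976e-05
rows 2.208570363256403
```

Emit:
send_rows:
  deltas:
    - [[-0.025, -0.018, 0.02], 0]
    - [[-0.05, -0.036, 0.04], 0]
    - [[-0.07, -0.053, 0.05], 0]
    - [[-0.07, -0.053, 0.05], 0]
    - [[-0.07, -0.053, 0.05], 0]

```text
clock: 8.78
tool_pos: [0.61, -0.2972, 0.2177]
orientation: [179.9, -0.1, -132.9]
force: [0.1, -0.2, 1.1]
opening: 0.088
gripper_force: 0.0
```

Run:
```python
from h import *
o=ctrl.get_obs();print(o['clock'],o['tool_pos'],o['orientation'])
p=snap('wrist'); c=np.array(proj(p,[.61,-.2976,.1065])); print(c)
im=p['color'][:,:,::-1]; x,y=(c-[100,75]).clip(0).astype(int); print(x,y)
cv2.imwrite('pics/c3.png',cv2.resize(im[y:y+150,x:x+200],None,fx=4,fy=4,interpolation=cv2.INTER_CUBIC))
```

```text
8.7833 [ 0.61   -0.2972  0.2177] [ 179.91     -0.0571 -132.9465]
[275.4981 236.7146]
175 161
```

View pics/c3.png

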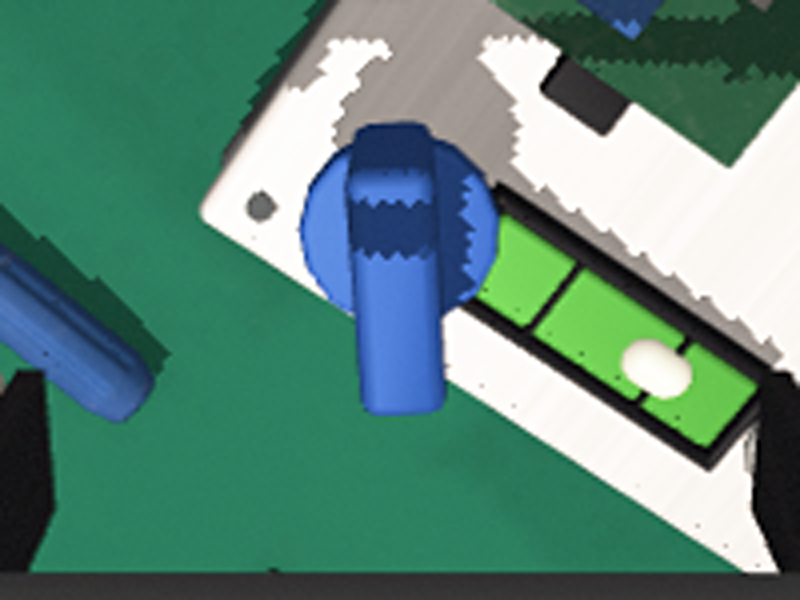

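Emit:
send_rows:
  deltas:
    - [[0.0015, -0.0005, 0.02], -0.02]
    - [[0.0015, -0.0005, 0.04], -0.02]
    - [[0.0015, -0.0005, 0.06], -0.02]
    - [[0.0015, -0.0005, 0.08], -0.02]
    - [[0.0015, -0.0005, 0.0885], -0.02]

```text
clock: 9.25
tool_pos: [0.6077, -0.2988, 0.147]
orientation: [179.9, -0.0, -131.2]
force: [-0.5, -0.3, 0.5]
opening: 0.0875
gripper_force: 0.0
```

Emit:
send_rows:
  deltas:
    - [[0, 0, 0], 0]
    - [[0, 0, 0], 0]
    - [[0, 0, 0], 0]
    - [[0, 0, 0], 0]
    - [[0, 0, 0], 0]
  gripper: 0

```text
clock: 9.67
tool_pos: [0.6096, -0.299, 0.1493]
orientation: [-179.9, 0.0, -131.2]
force: [0.5, -0.4, -0.4]
opening: 0.0597
gripper_force: 0.0
```

Emit:
send_rows:
  deltas:
    - [[0, 0, 0], 0]
    - [[0, 0, 0], 0]
    - [[0, 0, 0], 0]
    - [[0, 0, 0], 0]
    - [[0, 0, 0], 0]

```text
clock: 10.08
tool_pos: [0.6092, -0.2988, 0.1481]
orientation: [180.0, -0.0, -131.2]
force: [-1.1, 0.6, 0.6]
opening: 0.0268
gripper_force: 0.0
```

Emit:
send_rows:
  deltas:
    - [[0, 0, 0], 0]
    - [[0, 0, 0], 0]
    - [[0, 0, 0], 0]
    - [[0, 0, 0], 0]
    - [[0, 0, 0], 0]

```text
clock: 10.5
tool_pos: [0.6092, -0.299, 0.1483]
orientation: [-180.0, -0.0, -131.2]
force: [-0.6, -0.9, 2.0]
opening: 0.0139
gripper_force: 29.8
```

Emit:
send_rows:
  deltas:
    - [[0, 0, -0.0003], 0.05]
    - [[0, 0, -0.0005], 0.1]
    - [[0, 0, -0.0007], 0.15]
    - [[0, 0, -0.0009], 0.2]
    - [[0, 0, -0.0011], 0.25]

```text
clock: 10.92
tool_pos: [0.6088, -0.2986, 0.1487]
orientation: [180.0, -0.0, -153.9]
force: [-0.7, 0.9, 0.3]
opening: 0.0138
gripper_force: 29.8
```

Emit:
send_rows:
  deltas:
    - [[0, 0, -0.0003], 0.05]
    - [[0, 0, -0.0006], 0.1]
    - [[0, 0, -0.0008], 0.15]
    - [[0, 0, -0.0008], 0.15]
    - [[0, 0, -0.0008], 0.15]

```text
clock: 11.33
tool_pos: [0.6089, -0.2982, 0.1492]
orientation: [179.9, -0.0, -167.1]
force: [-0.6, 3.7, -0.8]
opening: 0.0139
gripper_force: 29.8
```

Emit:
send_rows:
  deltas:
    - [[0, 0, 0], 0]
    - [[0, 0, 0], 0]
    - [[0, 0, 0], 0]
    - [[0, 0, 0], 0]
    - [[0, 0, 0], 0]

```text
clock: 11.75
tool_pos: [0.6088, -0.2983, 0.1491]
orientation: [179.9, -0.0, -167.1]
force: [-1.4, 5.7, -1.7]
opening: 0.0139
gripper_force: 29.8
```

Emit:
send_rows:
  deltas:
    - [[0, 0, 0], 0]
    - [[0, 0, 0], 0]
    - [[0, 0, 0], 0]
    - [[0, 0, 0], 0]
    - [[0, 0, 0], 0]
  gripper: 1

```text
clock: 12.17
tool_pos: [0.6093, -0.2992, 0.1498]
orientation: [-180.0, 0.0, -167.2]
force: [0.5, 0.4, 0.2]
opening: 0.0419
gripper_force: 0.0
```

Emit:
send_rows:
  deltas:
    - [[0, 0, 0], 0]
    - [[0, 0, -0.02], 0]
    - [[0, 0, -0.05], 0]
    - [[0, 0, -0.09], 0]
    - [[0, 0, -0.13], 0]

```text
clock: 12.58
tool_pos: [0.6087, -0.2989, 0.2541]
orientation: [180.0, -0.1, -167.2]
force: [-1.0, -0.3, 0.2]
opening: 0.075
gripper_force: 0.0
```

Emit:
send_rows:
  deltas:
    - [[0.04, 0, 0], 0]
    - [[0.08, 0, 0], 0]
    - [[0.1, 0, 0], 0]
    - [[0.1, 0, 0], 0]
    - [[0.1, 0, 0], 0]

```text
clock: 13.0
tool_pos: [0.5306, -0.317, 0.2544]
orientation: [-180.0, 0.1, -167.2]
force: [0.4, 0.5, 0.2]
opening: 0.0877
gripper_force: 0.0
```

Run:
```python
from h import *
o=ctrl.get_obs();print(o['clock'],o['tool_pos'],o['orientation'])
for n in('wrist','scene','side'): print(n); vials(snap(n,'f_'+n+'.png'))
```

```text
13.0 [ 0.5306 -0.317   0.2544] [-179.9598    0.0645 -167.2165]
wrist
vial [ 0.5247 -0.2201] len 0.05878006632204293 bubble mm from middle: world [ 0.0892 -0.0031]
vial [ 0.591  -0.2546] len 0.05665602083983163 bubble mm from middle: world [-0.0741  0.945 ]
scene
vial [ 0.5925 -0.235 ] len 0.06135940305098389 bubble mm from middle: world [ 0.691  -0.3336]
vial [ 0.5245 -0.1997] len 0.061924605670095514 bubble mm from middle: world [ 0.0615 -0.4708]
side
```

View pics/f_wrist.png

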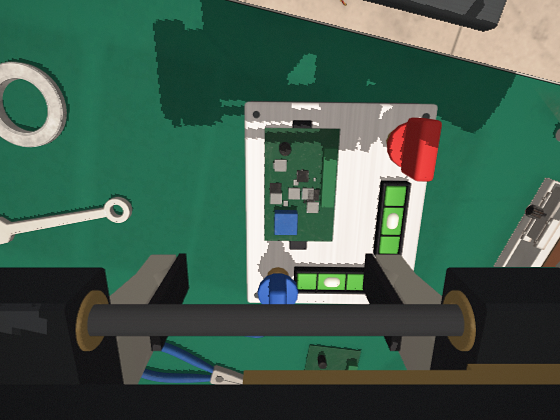

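Both bubbles are centred: the red one at (393,222) and the blue one at (332,282), each within about 1 mm. The gripper is clear of everything.

```bash
python3 -c "
from plant import ctrl
print(ctrl.close_job())"
```

```text
the job is handed in; nothing more can be done
None
```

The plate is levelled and the job handed in at about 13 s: both bubbles measured within about 1 mm of centre (limit 4.5 mm), and the gripper is open and clear of everything; no verdict was returned.

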